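# Take the teapot off its warmer and cap the burner

### The job

Clear up after tea: lift the white teapot by its overhead wooden handle off the steel warmer and set it down gently and upright, with its whole foot on the round cork mat. Then put the brass cap fully home in the mouth of the cold burner in the middle of the warmer, setting it in rather than dropping it, and let go. Keep the teapot upright all the way and leave the other things on the counter where they are.

Things in the scene. Friction and masses are not known exactly. Their poses are not given: they have to be found in the camera images.
- pot: White ceramic teapot, lid fixed, about 0.6 kg: body 132 mm across, 82 mm high, flat foot 110 mm across, lid knob up to 103 mm; spout along its +x, 100 mm out, 88 mm high. Fixed overhead handle: wooden bar along its x, 16 mm thick, 86 mm long, centre line 150 mm above the foot, thin wires at both ends. Origin: centre of the foot's underside; z up. Starts on the warmer.
- pot_bar (a point): Middle of the teapot's wooden handle bar, on its centre line, straight above the teapot's origin (axes as the teapot's: x runs along the bar).
- stand: Steel teapot warmer, fixed: round base plate 144 mm across, 8 mm thick; four upright lugs 62 mm high whose flat tops carry the teapot, 43 to 67 mm from the axis at 45, 135, 225 and 315 degrees of its own yaw; an open burner cup in the middle. Origin: centre of its underside on the counter; z up.
- burner_mouth (a point): Centre of the burner cup's open mouth, level with its rim, 52 mm above the counter on the warmer's axis; the mouth is 42 mm across inside and 52 mm outside, and well over 10 mm deep.
- cap: Loose brass burner cap, about 0.09 kg: plug 35 mm across, 8 mm high; above it a flange 52 mm across, 4 mm thick; on top an upright dark wooden knob 18 mm across, 32 mm tall (44 mm overall). Origin: centre of the plug's underside; z up. Starts upright on the counter. Fully home, the flange rests on the burner's rim, origin 8 mm below the mouth.
- trivet: Round cork mat, 160 mm across, 8 mm thick, fixed on the counter. Origin: centre of its underside, so its top is 8 mm higher.
- jug: Bystander: white ceramic open jug with a side handle, 104 mm across, 150 mm high. Origin: centre of its underside.
- canister: Bystander: glass canister with a steel clip latch, 92 mm across, 134 mm high. Origin: centre of its underside.
- timer: Bystander: plastic timer dial, white base and red knob, 72 mm across, 41 mm high. Origin: centre of its underside.
- cup: Bystander: yellow cup, 72 mm across, 62 mm high. Origin: centre of its underside.
- bowl: Bystander: terracotta bowl, 96 mm across, 40 mm high. Origin: centre of its underside.
- spatula: Bystander: wooden spatula lying flat on the counter, along its own x. Origin: on its underside, near its middle.

How it is judged (in metres and radians):
On the way, in this order (a step that is already met when the one before it is completed fails the run):
1. the teapot is lifted clear of the warmer, upright (z of pot in the frame of stand above 0.075 m and angle between pot's own z axis and vertical below 0.4 rad and contact force between the fingers and pot above 1 N), for 0.2 s.
2. the teapot stands still and upright with its whole foot on the cork mat, let go (horizontal distance between pot and trivet below 0.026 m and z of pot in the frame of trivet between 0.004 and 0.012 m and angle between pot's own z axis and vertical below 0.06 rad and contact force between the fingers and pot below 0.1 N and linear speed of pot below 0.02 m/s), for 0.2 s.
3. the brass cap is fully home in the burner's mouth, let go (horizontal distance between cap and burner_mouth below 0.0055 m and z of cap in the frame of burner_mouth below -0.0055 m and angle between cap's own z axis and vertical below 0.06 rad and contact force between the fingers and cap below 0.1 N and linear speed of cap below 0.02 m/s), for 0.2 s.
At the end, for the whole second after the job is handed in: Teapot at rest on the cork mat, upright within 0.06 rad, its axis within 26 mm of the mat's centre; brass cap at rest in the burner's mouth, level within 0.06 rad, its origin at least 5.5 mm below the rim and within 5.5 mm of the burner's axis; fingers touch neither (all of step 2 and all of step 3).
It fails at once if the teapot is tipped more than 0.5 rad (angle between pot's own z axis and vertical above 0.5 rad).
It fails at once if the teapot is dropped (moves faster than 0.4 m/s with no finger on it, as after a fall of 8 mm) (contact force between the fingers and pot below 0.05 N and linear speed of pot above 0.4 m/s).
It fails at once if the cap is dropped (moves faster than 0.45 m/s with no finger on it, as after a fall of 10 mm) (contact force between the fingers and cap below 0.05 N and linear speed of cap above 0.45 m/s).
It fails at once if a bystander is moved more than 30 mm (distance of any of jug, canister, timer, cup, bowl, spatula from where it was at the start of the episode above 0.03 m).
It also fails if it takes over 67 s, if anything falls off the work surface, if the arm or the gripper's body presses on something with over 40 N, if the wrist force passes 120 N, or if a joint passes its speed limit or range.

### The arm

A 7-joint arm with a two-finger parallel gripper is mounted at the origin on the work surface. World frame = base frame: x ahead of the robot, y to its left, z up, the work surface at z = 0. Lengths are in mm, angles in rad, forces in N, time in s.
With the tool pointing down it reaches from about 350 to 900 mm from the base axis. Payload 19.9 kg.
Tool frame: the origin (TCP) lies at the very end of the fingers, on their centre line; the grasp point (between the pads) lies 19 mm behind it; y points along the fingers, x is the direction in which the jaws open and shut, and the axes are right-handed (so a half turn about y gives the same grasp; the last joint's range is limited). The gripper opens to 85 mm and grips with 20 to 120 N. Pads are 22 mm wide; open, the fingers measure 114 mm over their backs; the gripper's body (76 mm by 85 mm) begins 54 mm behind the grasp point. The pads swing forward as they close: fully open they stand 13 mm farther back than shut.
Start: joints at [1.262, 0.417, -0.01, 1.614, 0.005, 1.111, -0.053], TCP at [164.774, -602.869, 231.26] pointing down, gripper open.
Joint ranges: [-2.81, 2.81], [-0.39, 2.02], [-1.27, 1.25], [0.06, 2.57], [-1.19, 4.33], [0.19, 2], [-2.82, 2.82]. Speed limits (rad/s): [1.89, 1.89, 2.39, 2.39, 3.01, 3.01, 3.01].

### API

Orientations are given as a 3x3 rotation matrix whose columns are the frame's x, y, z axes.
In Python, from station import ctrl, imaging gives the robot as it stands.
- The arm moves only by the tool send_rows, never from a script. Its argument "targets" is a list of rows, each a list of 7 numbers: the shift along the world's x, y, z in units of 30 mm (1.0 is 30 mm), then the turn, a rotation vector about the world's x, y, z in units of 8 degrees (1.0 is 8 degrees), then the gripper command: -1 is shut, 1 is fully open, values between are in proportion. A call has 1 to 5 rows; each row shifts and turns the pose as measured when the row begins; what a row does not reach is not made up. A row lasts 1/10 s, in which the tool goes at most 50 mm and 8.59 degrees, less where a joint would pass 70% of its speed; a pose out of reach is approached as far as the arm can. A call is refused whole if a number of a shift passes 1 or a number of a turn 1, either way. A call with a gripper value outside its range is refused whole. The fingers move at their own pace and stop on an object; the grip force is fixed at half the most. Time passes only in rows, so rows that do not move let the fingers close. It gives the time, the measured TCP pose, the force and the opening at its end, in the units of the state.
- ctrl.observe(): the state, without advancing time (a new reading comes with each control period).
- imaging.camera(name): name is "scene" or "top" or "wrist"; returns the picture (384x512x3 uint8, red, green, blue); there is no depth.
- imaging.camera_info(name): a dict with "fx", "fy", "cx", "cy" (pixels), "xyz" and "attitude" of the camera in the world. Camera axes: x right, y up, looking along -z (the intrinsics and any distortion apply to the point x, -y, -z); pixel columns grow to the right and rows downward; lengths in mm; the calibration is good to about 2 mm. A picture is of the moment at which its call begins: read the wrist's pose just before it. camera_info takes no time and is no camera call; for the wrist camera it gives the pose at the moment of the call.
- ctrl.close_job(): hands the job in, once; it reports no verdict.
The state is a dict: "time": time; "joints": joint angles; "qvel": joint speeds; "tau": joint torques, N m; "ee_pos": TCP position; "tcp_rot": TCP orientation; "contact_force": force on the tool from outside, world axes, zero at the start; "wrist_torque": the same for the moment, N m; "width": finger opening in mm.
Only numpy, scipy, OpenCV 4.12 (cv2) and the standard library are available. Lean on these libraries where they do the work, as an engineer would, in place of code of your own. Each camera call takes 0.05 s, during which the arm holds its last target. There are 200 camera calls.

## Working session

There is one attempt and no reset: what is moved stays moved. The work goes in short steps, Python scripts to look and compute and a tool call to move; the robot and the scene stay as the last step left them, time stands still between calls to the robot, and variables do not carry over. Pictures are saved under pics/ and viewed, about 8 in all and at most 12, crops included, and the job is handed in when it is done.

Besides the shell and the picture viewer there is one more tool, called as name(argument=value, ...) on one line, values as JSON. send_rows: Moves the arm, as the interface text tells. Its arguments: {"type":"object","properties":{"targets":{"type":"array"}},"required":["targets"]}

```bash
mkdir -p pics; cat > h.py <<'E'
import numpy as np, cv2
from station import ctrl, imaging
np.set_printoptions(precision=3,suppress=True)
def snap(c,f,crop=None,s=1):
    info=imaging.camera_info(c); im=imaging.camera(c)[:,:,::-1].copy()
    cv2.imwrite('pics/raw_'+f,im)
    if crop: x0,y0,x1,y1=crop; im=im[y0:y1,x0:x1]
    if s!=1: im=cv2.resize(im,None,fx=s,fy=s,interpolation=cv2.INTER_CUBIC)
    cv2.imwrite('pics/'+f,im); return info
def R(i): 
    return np.array(i['attitude']).reshape(3,3)
def px(i,u,v,z):
    d=R(i)@np.array([(u-i['cx'])/i['fx'],-(v-i['cy'])/i['fy'],-1]); o=np.array(i['xyz'])
    return o+d*(z-o[2])/d[2]
def proj(i,p):
    q=R(i).T@(np.array(p)-np.array(i['xyz'])); return np.array([i['cx']+i['fx']*q[0]/-q[2], i['cy']-i['fy']*q[1]/-q[2]])
E
python3 - <<'E'
from h import *
for c in ['top','scene']: print(c,snap(c,c+'1.png',None,1.5))
print(imaging.camera_info('wrist')); print(ctrl.observe())
E
```

```text
top {'fx': 443.2985390830921, 'fy': 443.2985390830921, 'cx': 253.18584332982476, 'cy': 190.31951799294842, 'xyz': array([ 335.058,  -22.844, 1664.931]), 'attitude': array([[-0.006,  0.99 , -0.14 ],
       [-1.   , -0.006,  0.003],
       [ 0.003,  0.14 ,  0.99 ]])}
scene {'fx': 372.4302314231758, 'fy': 372.4302314231758, 'cx': 261.804997519144, 'cy': 190.87462054139098, 'xyz': array([1015.416,  502.326, 1128.719]), 'attitude': array([[-0.726, -0.564,  0.394],
       [ 0.688, -0.587,  0.428],
       [-0.01 ,  0.581,  0.814]])}
{'fx': 276.498252328172, 'fy': 276.498252328172, 'cx': 258.906872421898, 'cy': 195.24740536535762, 'xyz': array([ 231.837, -584.202,  374.298]), 'attitude': array([[ 0.264,  0.928,  0.262],
       [-0.965,  0.254,  0.07 ],
       [-0.002, -0.271,  0.962]])}
{'time': 0.1, 'joints': array([ 1.263,  0.418, -0.01 ,  1.614,  0.005,  1.111, -0.053]), 'qvel': array([ 0.001, -0.   ,  0.001, -0.002, -0.001,  0.001,  0.   ]), 'tau': array([  0.004, -86.582,   0.681, -43.563,   0.019,   0.005,  -0.   ]), 'ee_pos': array([ 164.669, -602.601,  230.745]), 'tcp_rot': array([[ 0.264, -0.   ,  0.965],
       [-0.965,  0.001,  0.264],
       [-0.001, -1.   , -0.   ]]), 'contact_force': array([ 0.595, -0.454, -0.502]), 'wrist_torque': array([-0.007,  0.044,  0.065]), 'width': 85.47175561954751}
```

View pics/top1.png

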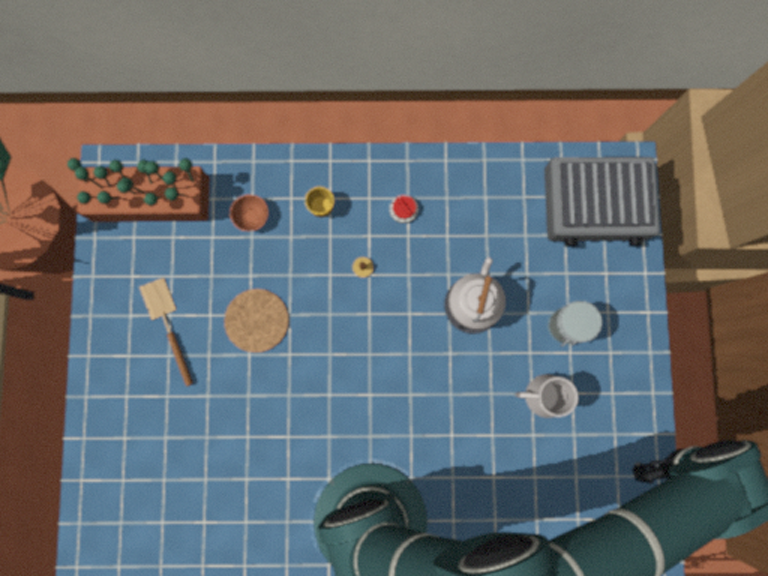

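View pics/scene1.png

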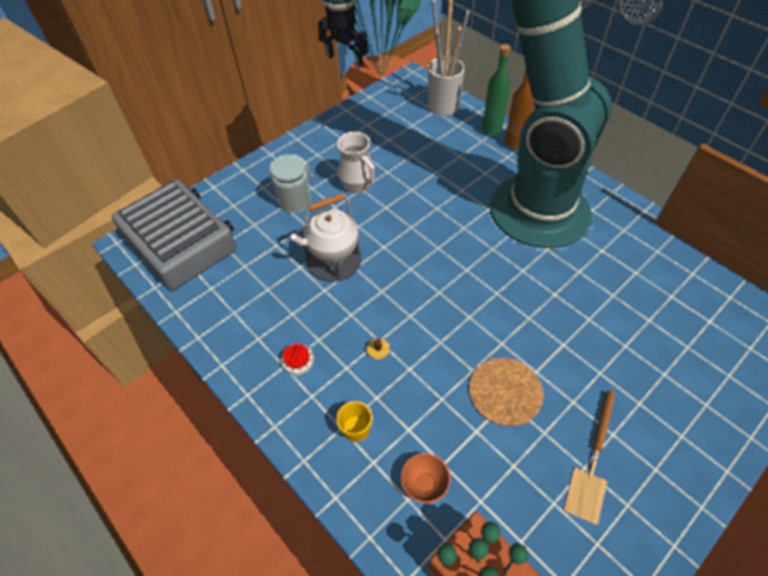

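The top view shows the pot on the warmer: bar from (489,273) to (480,317) in 1.5x pixels, with the spout pointing up-image. The cap is at (363,267) and the mat is centred at (257,320). The way from the gripper (right edge) to the pot passes the jug and canister, so I'll cross high.

```bash
python3 - <<'E'
from h import *
i=imaging.camera_info('top');j=imaging.camera_info('scene')
k=1.5
for n,u,v,z,us,vs in [('barA',489,274,212,0,0),('barB',481,317,212,0,0),('barmid',485,296,212,327,202),('mat',257,320.5,8,506.5,391.5),('capknob',363,266,42,377,343),('capflange',363,268,10,378,350),('canister',577,322,134,290,165),('jug',553,396,150,353,143),('standplate',475,307,8,333,262)]:
    print(n,px(i,u/k,v/k,z)[:2],px(j,us/k,vs/k,z)[:2] if us else '')
im=cv2.imread('pics/raw_top1.png')[165:235,225:355]
cv2.imwrite('pics/c1.png',cv2.resize(im,None,fx=6,fy=6,interpolation=cv2.INTER_CUBIC))
E
```

```text
barA [ 564.251 -269.712] 
barB [ 468.903 -249.4  ] 
barmid [ 515.249 -259.478] [ 517.626 -253.131]
mat [482.142 278.513] [487.837 287.616]
capknob [612.846  12.794] [621.531  19.483]
capflange [613.207  13.509] [620.632  20.306]
canister [ 463.235 -483.   ] [ 459.984 -486.731]
jug [ 295.421 -416.245] [ 297.552 -422.422]
standplate [ 512.918 -266.853] [ 530.316 -247.65 ]
```

View pics/c1.png

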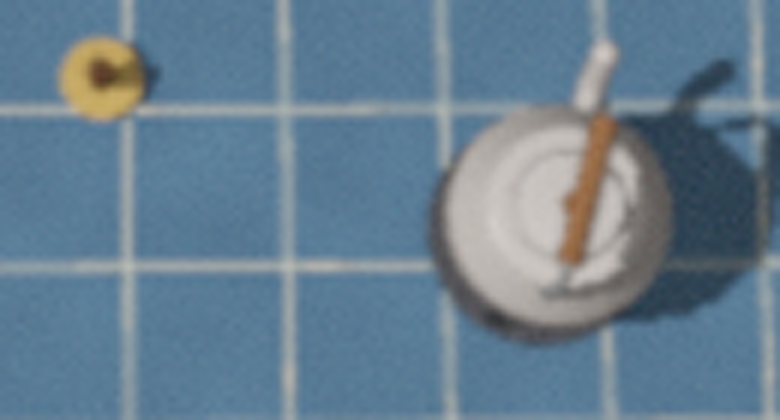

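The crop agrees with the first reading: bar ends at (603,118) and (572,262), giving a bar direction of about -12° and its middle near (517,-257). Next I lift, turn about -27° so the jaws cross the bar, and go above it.

send_rows(targets=[[0,0,1,0,0,-0.8,1],[0,0,1,0,0,-0.8,1],[0.3,0.3,1,0,0,-0.8,1],[0.7,0.7,1,0,0,-0.8,1],[1,1,0.5,0,0,-0.5,1]])

```text
time: 0.6
ee_pos: [220.4, -541.4, 365.1]
tcp_rot: [[-0.273, -0.0, 0.962], [-0.962, 0.01, -0.273], [-0.01, -1.0, -0.003]]
contact_force: [0.8, 0.1, -0.4]
width: 85.5
```

send_rows(targets=[[1,1,0,0,0,0,1],[1,1,0,0,0,0,1],[1,1,0,0,0,0,1],[1,1,0,0,0,0,1],[1,1,0,0,0,0,1]])

```text
time: 1.1
ee_pos: [374.7, -385.2, 367.3]
tcp_rot: [[-0.279, 0.001, 0.96], [-0.96, 0.007, -0.279], [-0.007, -1.0, -0.001]]
contact_force: [0.4, -0.3, -0.1]
width: 85.4
```

send_rows(targets=[[1,0.9,0,0,0,0,1],[1,0.9,0,0,0,0,1],[1,0.9,0,0,0,0.5,1],[1,0.9,0,0,0,0,1],[0.6,0.5,0,0,0,0,1]])

```text
time: 1.6
ee_pos: [518.3, -253.2, 366.7]
tcp_rot: [[-0.205, -0.001, 0.979], [-0.979, 0.008, -0.205], [-0.008, -1.0, -0.003]]
contact_force: [-0.5, -0.8, -0.1]
width: 85.2
```

send_rows(targets=[[0,0,0,0,0,0,1],[0,0,0,0,0,0,1]])

```text
time: 1.8
ee_pos: [520.3, -250.0, 365.6]
tcp_rot: [[-0.2, -0.002, 0.98], [-0.98, 0.01, -0.2], [-0.01, -1.0, -0.004]]
contact_force: [-0.4, -0.4, -0.3]
width: 85.3
```

```bash
python3 - <<'E'
from h import *
s=ctrl.observe();print(s['ee_pos'],s['tcp_rot'])
i=snap('wrist','w1.png',None,1.5);print(i)
print(proj(i,[517,-257,212])*1.5)
E
```

```text
[ 520.254 -250.049  365.639] [[-0.2   -0.002  0.98 ]
 [-0.98   0.01  -0.2  ]
 [-0.01  -1.    -0.004]]
{'fx': 276.498252328172, 'fy': 276.498252328172, 'cx': 258.906872421898, 'cy': 195.24740536535762, 'xyz': array([ 588.668, -264.901,  508.926]), 'attitude': array([[-0.2  ,  0.942,  0.268],
       [-0.98 , -0.189, -0.065],
       [-0.01 , -0.275,  0.961]])}
[401.506 275.538]
```

View pics/w1.png

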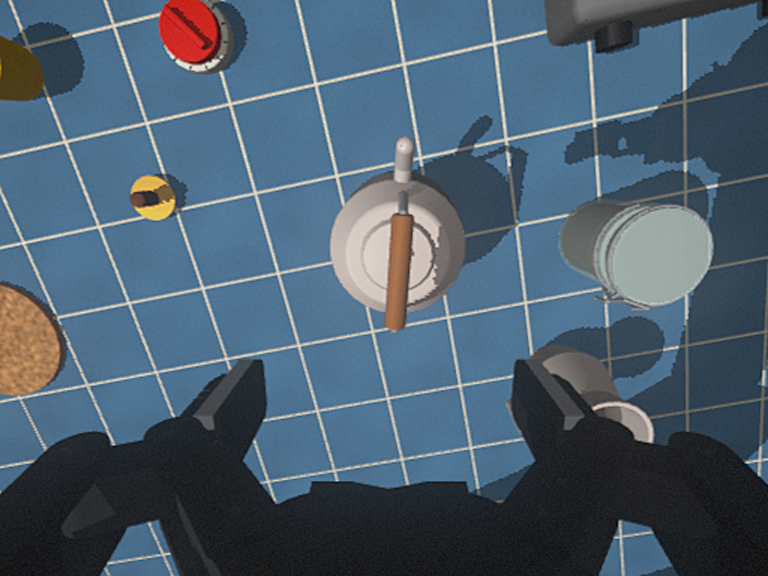

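The bar shows from (402,215) to (396,329), nearly parallel to the fingers' plane normal. The cap flange is centred at (153,198).

```bash
python3 - <<'E'
from h import *
i=imaging.camera_info('wrist');k=1.5
A=px(i,402/k,214/k,216);B=px(i,396.5/k,328/k,214)
print(A,B,(A+B)/2,np.linalg.norm((A-B)[:2]),np.degrees(np.arctan2(*(A-B)[1::-1])))
print('cap',px(i,153/k,198/k,12))
E
```

```text
[ 561.047 -265.9    216.   ] [ 478.017 -245.515  214.   ] [ 519.532 -255.707  215.   ] 85.49596447635238 -13.794076525802867
cap [618.474  16.915  12.   ]
```

send_rows(targets=[[0,-0.2,-0.9,0,0,-0.3,1],[0,0,-1,0,0,0,1],[0,0,-1,0,0,0,1],[0,0,-0.8,0,0,0,1],[0,0,-0.6,0,0,0,1]])

```text
time: 2.35
ee_pos: [516.7, -262.0, 235.3]
tcp_rot: [[-0.251, 0.003, 0.968], [-0.968, 0.006, -0.251], [-0.006, -1.0, 0.001]]
contact_force: [1.0, -0.6, 0.3]
width: 85.3
```

send_rows(targets=[[0,0,-0.4,0,0,0,1],[0,0,0,0,0,0,1]])

```text
time: 2.55
ee_pos: [514.2, -263.6, 220.7]
tcp_rot: [[-0.254, -0.001, 0.967], [-0.967, 0.007, -0.254], [-0.006, -1.0, -0.002]]
contact_force: [0.5, -0.5, 0.1]
width: 85.6
```

send_rows(targets=[[0.1,0.2,-0.4,0,0,0.1,1],[0.1,0.1,-0.4,0,0,0,1],[0,0,-0.1,0,0,0,1],[0,0,0,0,0,0,1]])

```text
time: 2.95
ee_pos: [521.3, -254.6, 193.6]
tcp_rot: [[-0.24, 0.002, 0.971], [-0.971, 0.005, -0.24], [-0.006, -1.0, 0.0]]
contact_force: [-0.6, -0.1, 0.3]
width: 85.4
```

Well placed at z 193.6 and centred within 2 mm. Closing.

send_rows(targets=[[0,0,0,0,0,0,-1],[0,0,0,0,0,0,-1],[0,0,0,0,0,0,-1],[0,0,0,0,0,0,-1],[0,0,0,0,0,0,-1]])

```text
time: 3.45
ee_pos: [521.9, -255.2, 195.1]
tcp_rot: [[-0.24, 0.004, 0.971], [-0.971, 0.004, -0.24], [-0.005, -1.0, 0.002]]
contact_force: [-0.0, -2.0, 0.5]
width: 14.0
```

send_rows(targets=[[0,0,0,0,0,0,-1],[0,0,0,0,0,0,-1],[0,0,0.1,0,0,0,-1],[0,0,0.2,0,0,0,-1],[0,0,0.2,0,0,0,-1]])

```text
time: 3.95
ee_pos: [520.7, -254.7, 209.3]
tcp_rot: [[-0.24, 0.0, 0.971], [-0.971, 0.006, -0.24], [-0.006, -1.0, -0.001]]
contact_force: [0.4, -0.5, -6.0]
width: 14.1
```

send_rows(targets=[[0,0,0.3,0,0,0,-1],[0,0,0.4,0,0,0,-1],[0,0,0.4,0,0,0,-1],[0,0.2,0.2,0,0,0,-1],[0,0.4,0,0,0,0.2,-1]])

```text
time: 4.45
ee_pos: [520.8, -237.2, 253.6]
tcp_rot: [[-0.214, 0.002, 0.977], [-0.977, 0.005, -0.214], [-0.005, -1.0, 0.001]]
contact_force: [-0.0, 0.5, -6.5]
width: 14.2
```

send_rows(targets=[[0,0.6,0,0,0,0.3,-1],[0,0.7,0,0,0,0.3,-1],[0,0.7,0,0,0,0.3,-1],[0,0.7,0,0,0,0.3,-1],[0,0.7,0,0,0,0.3,-1]])

```text
time: 4.95
ee_pos: [519.7, -124.6, 252.6]
tcp_rot: [[0.015, -0.001, 1.0], [-1.0, 0.006, 0.015], [-0.006, -1.0, -0.001]]
contact_force: [-0.2, -0.3, -6.3]
width: 13.8
```

send_rows(targets=[[0,0.7,0,0,0,0.3,-1],[0,0.7,0,0,0,0.3,-1],[0,0.7,0,0,0,0.3,-1],[0,0.7,0,0,0,0.3,-1],[0,0.7,0,0,0,0.3,-1]])

```text
time: 5.45
ee_pos: [519.3, -9.1, 252.7]
tcp_rot: [[0.243, -0.002, 0.97], [-0.97, 0.005, 0.243], [-0.006, -1.0, -0.0]]
contact_force: [0.9, 0.3, -5.6]
width: 14.1
```

send_rows(targets=[[-0.1,0.7,0,0,0,0.2,-1],[-0.1,0.7,0,0,0,0.2,-1],[-0.1,0.7,0,0,0,0.2,-1],[-0.1,0.7,0,0,0,0,-1],[-0.1,0.7,0,0,0,0,-1]])

```text
time: 5.95
ee_pos: [502.7, 105.2, 252.7]
tcp_rot: [[0.334, -0.002, 0.943], [-0.943, 0.005, 0.334], [-0.006, -1.0, -0.0]]
contact_force: [0.4, -0.4, -6.0]
width: 14.0
```

send_rows(targets=[[-0.1,0.7,0,0,0,0,-1],[-0.1,0.7,0,0,0,0,-1],[-0.1,0.7,0,0,0,0,-1],[-0.1,0.7,0,0,0,0,-1],[-0.1,0.5,0,0,0,0,-1]])

```text
time: 6.45
ee_pos: [484.6, 213.8, 252.8]
tcp_rot: [[0.34, -0.002, 0.94], [-0.94, 0.006, 0.34], [-0.006, -1.0, -0.0]]
contact_force: [0.4, -0.7, -6.7]
width: 14.0
```

send_rows(targets=[[-0.1,0.5,0,0,0,0,-1],[0,0.2,0,0,0,0,-1],[0,0,0,0,0,0,-1],[0,0,0,0,0,0,-1]])

```text
time: 6.85
ee_pos: [479.5, 239.7, 252.8]
tcp_rot: [[0.346, -0.002, 0.938], [-0.938, 0.006, 0.346], [-0.006, -1.0, -0.0]]
contact_force: [0.8, -0.9, -6.1]
width: 13.9
```

```bash
python3 - <<'E'
from h import *
s=ctrl.observe();print(s['ee_pos'],s['tcp_rot'],s['joints'])
i=snap('wrist','w2.png',None,1.5)
for p in [(482,278.5,8),(488,287.6,8)]:print(proj(i,p)*1.5)
j=snap('scene','s2.png')
E
```

```text
[479.459 239.709 252.771] [[ 0.346 -0.002  0.938]
 [-0.938  0.006  0.346]
 [-0.006 -1.    -0.   ]] [-0.025  0.285 -0.587  1.796  0.167  1.111 -1.886]
[352.554 235.51 ]
[345.4   226.076]
```

View pics/w2.png

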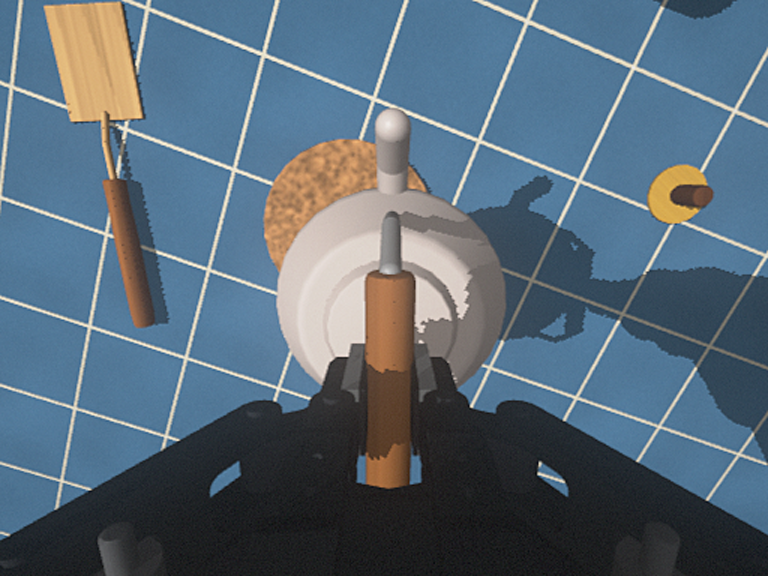

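The mat shows as an arc left of the spout: left edge (264,213), top (350,139), right edge (428,190). The cap is at upper right. I fit the 80 mm circle to the arc.

```bash
python3 - <<'E'
from h import *
from scipy.optimize import least_squares
i=imaging.camera_info('wrist');k=1.5
im=cv2.imread('pics/raw_w2.png');hsv=cv2.cvtColor(im,cv2.COLOR_BGR2HSV)
m=((hsv[:,:,0]<25)&(hsv[:,:,1]>60)&(hsv[:,:,2]>90)).astype('uint8');m[:,:170]=0;m[:85]=0;m[190:]=0;m[:,300:]=0
pts=[]
for v in range(108,172,4):
    u=np.where(m[v,:240])[0]
    if len(u): pts.append((u.min()-.5,v))
for u in range(200,248,4):
    v=np.where(m[:,u])[0]
    if len(v): pts.append((u,v.min()-.5))
P=np.array([px(i,u,v,8)[:2] for u,v in pts])
f=least_squares(lambda c:np.hypot(*(P-c).T)-80,[485,283],loss='soft_l1');print(f.x,np.abs(f.fun).max())
f=least_squares(lambda c:np.hypot(*(P-c[:2]).T)-c[2],[485,283,80],loss='soft_l1');print(f.x)
E
```

```text
[486.443 282.836] 1.0471701704220635
[486.987 284.03   78.888]
```

send_rows(targets=[[0.1,0.5,0,0,0,0,-1],[0.1,0.5,0,0,0,0,-1],[0.1,0.3,0,0,0,0,-1],[0,0.1,-0.2,0,0,0,-1],[0,0,-0.4,0,0,0,-1]])

```text
time: 7.45
ee_pos: [490.7, 282.8, 234.9]
tcp_rot: [[0.343, -0.0, 0.939], [-0.939, 0.006, 0.343], [-0.006, -1.0, 0.002]]
contact_force: [0.2, 0.8, -6.6]
width: 14.0
```

send_rows(targets=[[0,0,-0.5,0,0,0,-1],[0,0,-0.5,0,0,0,-1],[0,0,-0.5,0,0,0,-1],[0,0,-0.4,0,0,0,-1],[0,0,0,0,0,0,-1]])

```text
time: 7.95
ee_pos: [488.9, 280.1, 169.7]
tcp_rot: [[0.342, -0.005, 0.94], [-0.94, 0.003, 0.342], [-0.005, -1.0, -0.004]]
contact_force: [-1.3, 0.1, -6.9]
width: 13.8
```

send_rows(targets=[[0,0.1,-0.3,0,0,0,-1],[0,0,-0.3,0,0,0,-1],[0,0,-0.2,0,0,0,-1],[0,0,0,0,0,0,-1]])

```text
time: 8.35
ee_pos: [489.3, 283.4, 144.3]
tcp_rot: [[0.342, -0.004, 0.94], [-0.94, 0.004, 0.342], [-0.005, -1.0, -0.003]]
contact_force: [-0.4, -0.2, -6.8]
width: 14.3
```

send_rows(targets=[[0,0,-0.05,0,0,0,-1],[0,0,0,0,0,0,-1]])

```text
time: 8.55
ee_pos: [489.5, 283.5, 143.0]
tcp_rot: [[0.342, -0.004, 0.94], [-0.94, 0.004, 0.342], [-0.005, -1.0, -0.002]]
contact_force: [-0.6, 0.2, -5.4]
width: 14.3
```

send_rows(targets=[[0,0,-0.06,0,0,0,-1],[0,0,0,0,0,0,-1]])

```text
time: 8.75
ee_pos: [489.7, 283.6, 141.6]
tcp_rot: [[0.342, -0.003, 0.94], [-0.94, 0.004, 0.342], [-0.005, -1.0, -0.001]]
contact_force: [0.2, -0.4, -6.6]
width: 13.8
```

send_rows(targets=[[0,0,-0.06,0,0,0,-1],[0,0,0,0,0,0,-1]])

```text
time: 8.95
ee_pos: [491.1, 283.6, 141.4]
tcp_rot: [[0.341, 0.0, 0.94], [-0.94, 0.004, 0.341], [-0.004, -1.0, 0.002]]
contact_force: [0.7, -0.7, -6.8]
width: 14.4
```

send_rows(targets=[[-0.03,0,-0.06,0,0,0,-1],[0,0,0,0,0,0,-1]])

```text
time: 9.15
ee_pos: [492.2, 284.0, 141.4]
tcp_rot: [[0.34, 0.005, 0.94], [-0.94, 0.006, 0.34], [-0.004, -1.0, 0.006]]
contact_force: [-0.5, 0.0, -5.1]
width: 13.9
```

send_rows(targets=[[0,0,-0.06,0,0,0,-1],[0,0,0,0,0,0,-1]])

```text
time: 9.35
ee_pos: [493.9, 284.2, 141.1]
tcp_rot: [[0.34, 0.008, 0.94], [-0.941, 0.007, 0.34], [-0.004, -1.0, 0.01]]
contact_force: [-0.2, 0.3, -5.1]
width: 14.0
```

The foot is touching (force falling, TCP at 141 against 140.5 expected). Releasing.

send_rows(targets=[[-0.05,0,-0.03,0,0,0,-0.6],[0,0,0,0,0,0,-0.4],[0,0,0,0,0,0,0],[0,0,0,0,0,0,0.6],[0,0,0,0,0,0,1]])

```text
time: 9.85
ee_pos: [492.0, 284.8, 140.1]
tcp_rot: [[0.34, 0.008, 0.94], [-0.94, 0.008, 0.34], [-0.004, -1.0, 0.011]]
contact_force: [-0.3, -0.5, 0.1]
width: 68.2
```

send_rows(targets=[[0,0,0,0,0,0,1],[0,0,0,0,0,0,1],[0,0,0,0,0,0,1]])

```text
time: 10.15
ee_pos: [491.9, 284.9, 140.0]
tcp_rot: [[0.34, 0.008, 0.94], [-0.94, 0.008, 0.34], [-0.004, -1.0, 0.01]]
contact_force: [0.6, 0.4, -0.2]
width: 85.5
```

send_rows(targets=[[0,0,0.3,0,0,0,1],[0,0,0.5,0,0,0,1],[0,0,0.8,0,0,0,1],[0,0,0.8,0,0,0,1],[0,0,0.8,0,0,0,1]])

```text
time: 10.65
ee_pos: [490.4, 284.5, 240.8]
tcp_rot: [[0.341, 0.005, 0.94], [-0.94, 0.007, 0.341], [-0.005, -1.0, 0.007]]
contact_force: [0.9, -0.6, -0.9]
width: 85.5
```

```bash
python3 - <<'E'
from h import *
i=snap('wrist','w3.png');j=snap('scene','s3.png',(270,180,420,330),3)
a=cv2.resize(cv2.imread('pics/w3.png'),None,fx=.85,fy=.85);b=cv2.imread('pics/s3.png')[:326,:360]
b=cv2.resize(b,(360,326));cv2.imwrite('pics/m3.png',np.hstack([a,b]))
E
```

```text
(no output)
```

View pics/m3.png

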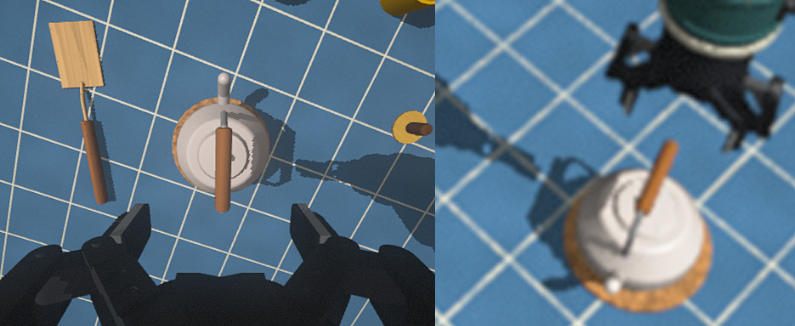

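The pot stands upright on the cork mat, bar from (223,129) to (223,211) at 0.85 scale, with a rim of cork visible around it. I check its position, then go above the cap.

```bash
python3 - <<'E'
from h import *
i=imaging.camera_info('wrist');k=.85
A=px(i,223.5/k,128/k,162);B=px(i,222.5/k,211/k,160)
print((A+B)/2,np.linalg.norm(A-B)); print('cap',px(i,410/k,127/k,12)); print(ctrl.observe()['ee_pos'])
E
```

```text
[493.355 283.765 161.   ] 87.30991865885288
cap [622.407  15.973  12.   ]
[491.636 285.502 243.17 ]
```

Pot is at about (493,284), 7 mm from the mat centre, within the 26 mm allowed. The cap is near (620,16). Moving above it.

send_rows(targets=[[0.2,-0.4,0.2,0,0,0,1],[0.4,-0.9,0.2,0,0,0,1],[0.5,-1,0,0,0,0,1],[0.5,-1,0,0,0,0,1],[0.5,-1,0,0,0,0,1]])

```text
time: 11.25
ee_pos: [553.8, 157.5, 261.1]
tcp_rot: [[0.35, 0.014, 0.937], [-0.937, 0.012, 0.35], [-0.006, -1.0, 0.017]]
contact_force: [-0.6, -0.2, 0.1]
width: 85.5
```

send_rows(targets=[[0.5,-1,-0.3,0,0,0,1],[0.5,-1,-0.4,0,0,0,1],[0.5,-1,-0.4,0,0,0,1],[0.5,-0.8,-0.4,0,0,0,1],[0.3,-0.5,-0.2,0,0,0,1]])

```text
time: 11.75
ee_pos: [626.0, 20.5, 213.3]
tcp_rot: [[0.348, 0.019, 0.937], [-0.937, 0.012, 0.348], [-0.004, -1.0, 0.022]]
contact_force: [-0.0, 0.6, 0.2]
width: 85.6
```

send_rows(targets=[[0,0,0,0,0,0,1],[0,0,0,0,0,0,1]])

```text
time: 11.95
ee_pos: [626.4, 18.9, 213.2]
tcp_rot: [[0.346, 0.018, 0.938], [-0.938, 0.012, 0.346], [-0.005, -1.0, 0.021]]
contact_force: [0.5, -0.0, 0.2]
width: 85.4
```

send_rows(targets=[[-0.1,-0.05,-0.5,-0.09,0.13,0,1],[0,0,-0.5,0,0,0,1],[0,0,0,0,0,0,1],[0,0,0,0,0,0,1]])

```text
time: 12.35
ee_pos: [622.1, 21.3, 181.9]
tcp_rot: [[0.35, -0.001, 0.937], [-0.937, -0.001, 0.35], [0.0, -1.0, -0.001]]
contact_force: [-0.5, -0.4, 0.7]
width: 85.6
```

```bash
python3 - <<'E'
from h import *
s=ctrl.observe();print(s['ee_pos'],s['tcp_rot'])
i=snap('wrist','w4.png',None,1.5)
print(proj(i,[620,16.5,12])*1.5)
t=snap('top','t4.png',(270,170,360,230),6)
E
```

```text
[622.12   21.304 181.857] [[ 0.35  -0.001  0.937]
 [-0.937 -0.001  0.35 ]
 [ 0.    -1.    -0.001]]
[393.559 273.97 ]
```

View pics/w4.png

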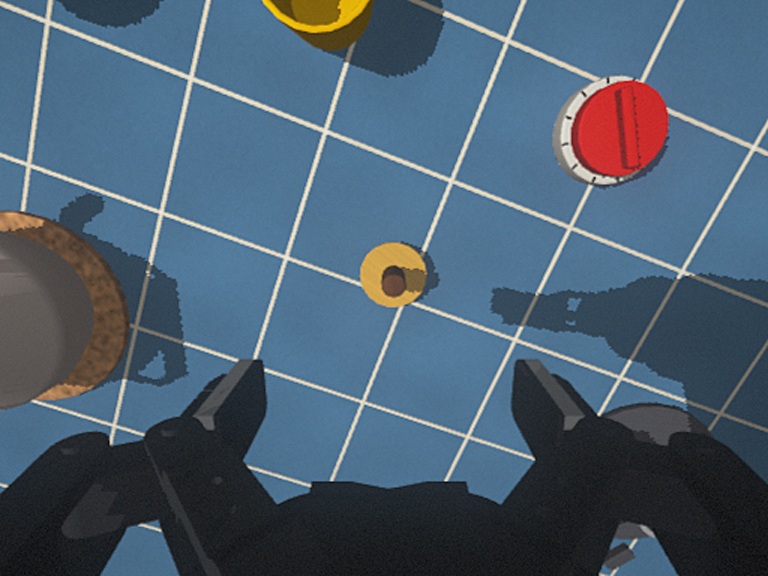

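View pics/t4.png

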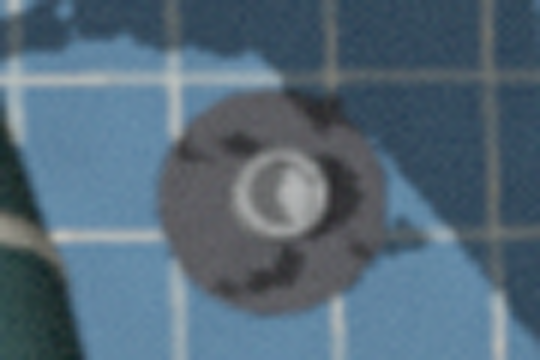

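Cap flange is centred at (393.5,274.5), as predicted for (620,16.5). The top crop shows the empty warmer with its burner ring at (281,193). Descending.

send_rows(targets=[[-0.05,-0.1,-0.8,0,0,0,1],[0,0,-1,0,0,0,1],[0,0,-1,0,0,0,1],[0,0,-0.5,0,0,0,1],[0,0,0,0,0,0,1]])

```text
time: 12.95
ee_pos: [622.5, 18.2, 83.5]
tcp_rot: [[0.35, 0.006, 0.937], [-0.937, -0.001, 0.35], [0.003, -1.0, 0.005]]
contact_force: [-0.1, 0.5, 0.2]
width: 85.4
```

```bash
python3 - <<'E'
from h import *
i=imaging.camera_info('top')
print(px(i,270+281/6,170+193/6,52), 'plate',px(i,270+273/6,170+203/6,8))
s=ctrl.observe();print(s['ee_pos'])
E
```

```text
[ 517.394 -261.223   52.   ] plate [ 516.093 -262.546    8.   ]
[622.533  18.234  83.452]
```

send_rows(targets=[[-0.08,-0.06,-0.8,0,0,0,1],[0,0,-0.7,0,0,0,1],[0,0,-0.3,0,0,0,1],[0,0,-0.2,0,0,0,1],[0,0,0,0,0,0,1]])

```text
time: 13.45
ee_pos: [624.1, 16.8, 28.2]
tcp_rot: [[0.349, 0.014, 0.937], [-0.937, -0.0, 0.349], [0.005, -1.0, 0.013]]
contact_force: [0.2, -0.4, 0.6]
width: 85.5
```

send_rows(targets=[[-0.13,0,-0.25,0,0.1,0,1],[0,0,-0.1,0,0,0,1],[0,0,0,0,0,0,1]])

```text
time: 13.75
ee_pos: [621.2, 16.9, 19.3]
tcp_rot: [[0.349, 0.001, 0.937], [-0.937, -0.0, 0.349], [0.001, -1.0, 0.001]]
contact_force: [-0.1, 0.4, 0.2]
width: 85.3
```

send_rows(targets=[[-0.03,0,-0.15,0,0,0,1],[0,0,0,0,0,0,1]])

```text
time: 13.95
ee_pos: [620.4, 16.9, 14.8]
tcp_rot: [[0.349, 0.002, 0.937], [-0.937, -0.0, 0.349], [0.001, -1.0, 0.002]]
contact_force: [-0.7, 0.0, 0.3]
width: 85.4
```

send_rows(targets=[[0,0,0,0,0,0,-0.6],[0,0,0,0,0,0,-0.6],[0,0,0,0,0,0,-0.6],[0,0,0,0,0,0,-1],[0,0,0,0,0,0,-1]])

```text
time: 14.45
ee_pos: [620.7, 17.0, 15.3]
tcp_rot: [[0.349, 0.003, 0.937], [-0.937, -0.0, 0.349], [0.001, -1.0, 0.002]]
contact_force: [-0.8, -1.0, 2.2]
width: 16.1
```

send_rows(targets=[[0,0,0,0,0,0,-1],[0,0,0,0,0,0,-1],[0,0,0,0,0,0,-1],[0,0,0,0,0,0,-1]])

```text
time: 14.85
ee_pos: [620.7, 16.9, 15.3]
tcp_rot: [[0.349, 0.003, 0.937], [-0.937, -0.0, 0.349], [0.001, -1.0, 0.002]]
contact_force: [-0.2, -0.4, 0.6]
width: 16.4
```

Gripped (16.4 mm reading on the 18 mm knob, the same -2 offset as on the bar). Lift and go to a viewpoint just short of the warmer.

send_rows(targets=[[0,0,0.4,0,0,0,-1],[0,0,0.8,0,0,0,-1],[0,0,1,0,0,0,-1],[0,0,1,0,0,0,-1],[-0.2,-0.4,1,0,0,0,-1]])

```text
time: 15.35
ee_pos: [611.9, 6.7, 144.4]
tcp_rot: [[0.352, -0.004, 0.936], [-0.936, 0.001, 0.352], [-0.002, -1.0, -0.003]]
contact_force: [-0.5, -1.2, -1.5]
width: 16.5
```

send_rows(targets=[[-0.4,-0.8,0.9,0,0,0,-1],[-0.5,-1,0.6,0,0,0,-1],[-0.5,-1,0,0,0,0,-1],[-0.5,-1,0,0,0,0,-1],[-0.5,-1,0,0,0,0,-1]])

```text
time: 15.85
ee_pos: [539.6, -137.8, 201.0]
tcp_rot: [[0.358, 0.007, 0.934], [-0.934, 0.0, 0.358], [0.002, -1.0, 0.007]]
contact_force: [0.7, 0.2, -0.7]
width: 16.4
```

send_rows(targets=[[-0.5,-1,0,0,0,0,-1],[-0.5,-1,0,0,0,0,-1],[-0.5,-0.9,0,0,0,0,-1],[-0.5,-0.6,0,0,0,0,-1],[-0.3,-0.4,0,0,0,0,-1]])

```text
time: 16.35
ee_pos: [465.8, -261.6, 205.8]
tcp_rot: [[0.356, 0.01, 0.934], [-0.935, -0.003, 0.356], [0.006, -1.0, 0.008]]
contact_force: [1.4, 0.1, -1.1]
width: 15.9
```

send_rows(targets=[[-0.2,0,0,0,0,0,-1],[0,0,0,0,0,0,-1],[0,0,0,0,0,0,-1]])

```text
time: 16.65
ee_pos: [458.7, -262.3, 207.6]
tcp_rot: [[0.354, 0.011, 0.935], [-0.935, -0.004, 0.354], [0.008, -1.0, 0.009]]
contact_force: [1.3, 0.4, -1.8]
width: 16.1
```

```bash
python3 - <<'E'
from h import *
s=ctrl.observe();print(s['ee_pos'],s['tcp_rot'])
i=snap('wrist','w5.png',None,1.5)
print(proj(i,[520,-257,52])*1.5)
E
```

```text
[ 458.682 -262.254  207.593] [[ 0.354  0.011  0.935]
 [-0.935 -0.004  0.354]
 [ 0.008 -1.     0.009]]
[410.998 193.443]
```

View pics/w5.png

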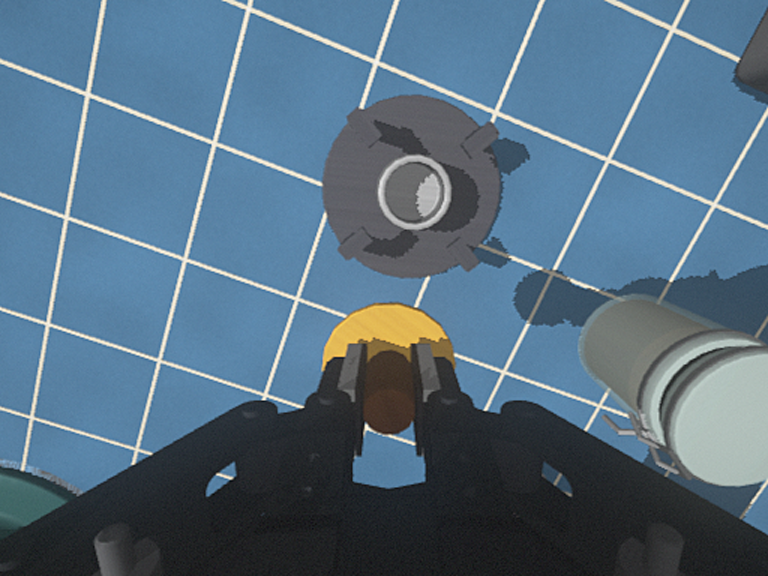

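The mouth ring is centred at (415,192.5) and the lugs sit on the diagonals, so the jaws (image-horizontal) fit between them. The held cap's flange spans 323–454, its front edge at y = 303.

```bash
python3 - <<'E'
from h import *
i=imaging.camera_info('wrist');k=1.5;s=ctrl.observe();T=np.array(s['tcp_rot']);e=np.array(s['ee_pos'])
M=px(i,415/k,192.5/k,52);print('mouth',M)
for z in (200,204): 
    L=px(i,323/k,355/k,z);Rr=px(i,454.5/k,355/k,z);F=px(i,388.5/k,303/k,z)
    print(z,np.linalg.norm(L-Rr),'front in tool',T.T@(F-e),'mid',T.T@((L+Rr)/2-e))
E
```

```text
mouth [ 521.737 -259.151   52.   ]
200 51.984081408033695 front in tool [-0.179  7.751 22.973] mid [-0.047  7.557  1.528]
204 50.61375092909591 front in tool [-0.178  3.761 24.204] mid [-0.049  3.573  3.324]
```

send_rows(targets=[[0.5,0.04,-0.3,0.03,0.08,0,-1],[0.6,0.04,-0.6,0,0,0,-1],[0.6,0.04,-0.8,0,0,0,-1],[0.3,0.04,-0.7,0,0,0,-1],[0,0,-0.6,0,0,0,-1]])

```text
time: 17.2
ee_pos: [525.5, -253.1, 117.7]
tcp_rot: [[0.359, 0.006, 0.933], [-0.933, -0.001, 0.359], [0.003, -1.0, 0.005]]
contact_force: [-0.7, 0.1, -1.1]
width: 16.4
```

send_rows(targets=[[0,0,0,0,0,0,-1],[0,0,0,0,0,0,-1]])

```text
time: 17.4
ee_pos: [525.7, -250.7, 115.8]
tcp_rot: [[0.362, 0.003, 0.932], [-0.932, 0.001, 0.362], [-0.0, -1.0, 0.003]]
contact_force: [-0.3, 0.4, -0.1]
width: 16.5
```

Need about (-2.9, -6.9); come down to z ~90 (plug at ~75).

send_rows(targets=[[-0.08,-0.2,-0.4,0,0,0,-1],[0,0,-0.3,0,0,0,-1],[0,0,0,0,0,0,-1],[0,0,0,0,0,0,-1]])

```text
time: 17.8
ee_pos: [523.7, -257.7, 95.5]
tcp_rot: [[0.362, 0.005, 0.932], [-0.932, -0.0, 0.362], [0.002, -1.0, 0.005]]
contact_force: [0.4, 0.7, -1.0]
width: 16.3
```

```bash
python3 - <<'E'
from h import *
s=ctrl.observe();print(s['ee_pos'],s['tcp_rot'])
i=snap('wrist','w6.png',(150,130,370,295),3.6)
a=np.linspace(0,2*np.pi,9)[:-1]
c=np.array([521.5,-258.7,52]);print([ (np.array(proj(i,c+26*np.array([np.cos(t),np.sin(t),0])))-[150,130])*3.6 for t in a])
E
```

```text
[ 523.736 -257.744   95.474] [[ 0.362  0.005  0.932]
 [-0.932 -0.     0.362]
 [ 0.002 -1.     0.005]]
[array([441.823, 211.515]), array([339.335, 213.781]), array([270.899, 284.225]), array([276.272, 377.223]), array([347.815, 438.659]), array([443.929, 436.633]), array([512.616, 372.173]), array([513.613, 278.935])]
```

View pics/w6.png

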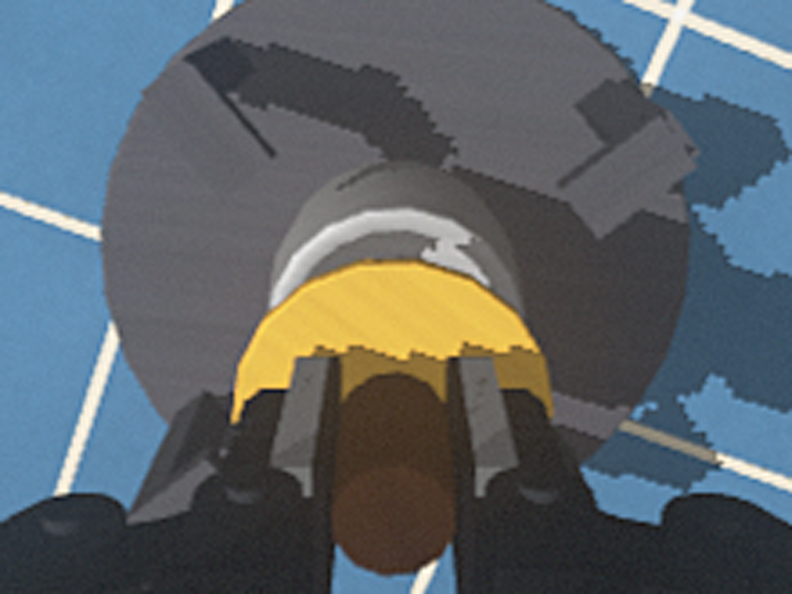

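The ring is partly seen behind the cap's flange (232–553 across): its outer edge tops out at about (395,207), left side at 270, the cup wall's right side at about 523. Comparing with the prediction.

```bash
python3 - <<'E'
from h import *
i=imaging.camera_info('wrist');s=ctrl.observe();T=np.array(s['tcp_rot']);e=np.array(s['ee_pos'])
a=np.linspace(0,2*np.pi,181)
def ext(c,r): 
    q=np.array([(proj(i,np.array(c)+r*np.array([np.cos(t),np.sin(t),0]))-[150,130])*3.6 for t in a]); return q[:,0].min(),q[:,0].max(),q[:,1].min(),q[:,1].max()
m=np.array([521.5,-258.7,52])
for dz in (0,-1,-2): print('mouth',dz,ext(m+dz*T[:,2],26))
zo=e[2]-15.3
for d in (0,-1,-2,-3):
    c=e+d*T[:,2]; print('flange',d,ext([c[0],c[1],zo+8],26),ext([c[0],c[1],zo+12],26))
E
```

```text
mouth 0 (np.float64(263.9051487912986), np.float64(523.2994175725127), np.float64(202.759721520574), np.float64(446.3555351292336))
mouth -1 (np.float64(264.0793091593604), np.float64(523.1211116523631), np.float64(207.76949248110188), np.float64(450.70965167494194))
mouth -2 (np.float64(264.25299700746655), np.float64(522.9432897786194), np.float64(212.76519613607604), np.float64(455.05236126474796))
flange 0 (np.float64(235.22329217406883), np.float64(550.8611839308821), np.float64(241.59448676259882), np.float64(532.6238539348548)) (np.float64(231.477446121232), np.float64(554.7244182544734), np.float64(248.6944271529718), np.float64(545.8438891113501))
flange -1 (np.float64(235.4787427516124), np.float64(550.6029957361022), np.float64(247.67562425598035), np.float64(537.7589386438739)) (np.float64(231.7452918684795), np.float64(554.4535832855714), np.float64(254.9158473700513), np.float64(551.0761003919355))
flange -2 (np.float64(235.73336296650697), np.float64(550.3456461557442), np.float64(253.73617818335086), np.float64(542.8780479166847)) (np.float64(232.0122460341745), np.float64(554.183649136705), np.float64(261.11568159337867), np.float64(556.2916599989322))
flange -3 (np.float64(235.98715686092328), np.float64(550.0891311106094), np.float64(259.77625287569145), np.float64(547.9812561877527)) (np.float64(232.27831306264787), np.float64(553.9146113210297), np.float64(267.2940419713469), np.float64(561.4906472977465))
```

Cap centre sits ~2.8 mm behind the TCP along tool z and the mouth is at about (520.7,-259.0), so the TCP should be at (523.3,-258.0). It is within 0.6 mm. Descending gently.

send_rows(targets=[[0,0,-0.3,0,0.03,0,-1],[0,0,-0.3,0,0,0,-1],[0,0,-0.1,0,0,0,-1],[0,0,0,0,0,0,-1]])

```text
time: 18.25
ee_pos: [523.9, -257.7, 73.1]
tcp_rot: [[0.362, 0.001, 0.932], [-0.932, -0.001, 0.362], [0.001, -1.0, 0.001]]
contact_force: [-0.0, 0.5, -0.6]
width: 16.1
```

send_rows(targets=[[-0.02,0,-0.15,0,0,0,-1],[0,0,-0.1,0,0,0,-1],[0,0,0,0,0,0,-1]])

```text
time: 18.55
ee_pos: [523.3, -257.6, 64.9]
tcp_rot: [[0.362, 0.001, 0.932], [-0.932, -0.001, 0.362], [0.001, -1.0, 0.001]]
contact_force: [-0.3, 0.2, -1.1]
width: 16.0
```

send_rows(targets=[[0,0,-0.08,0,0,0,-1],[0,0,0,0,0,0,-1]])

```text
time: 18.75
ee_pos: [523.4, -257.7, 62.4]
tcp_rot: [[0.362, 0.001, 0.932], [-0.932, -0.001, 0.362], [0.001, -1.0, 0.001]]
contact_force: [-0.5, -0.1, -0.4]
width: 16.1
```

The plug bottom is at about 47, inside the mouth with no contact. Carry on until contact.

send_rows(targets=[[0,0,-0.06,0,0,0,-1],[0,0,0,0,0,0,-1]])

```text
time: 18.95
ee_pos: [523.5, -257.7, 60.6]
tcp_rot: [[0.362, 0.001, 0.932], [-0.932, -0.001, 0.362], [0.001, -1.0, 0.001]]
contact_force: [0.3, -0.1, -0.7]
width: 16.1
```

send_rows(targets=[[0,0,-0.06,0,0,0,-1],[0,0,0,0,0,0,-1]])

```text
time: 19.15
ee_pos: [523.7, -257.8, 59.2]
tcp_rot: [[0.362, 0.002, 0.932], [-0.932, -0.001, 0.362], [0.002, -1.0, 0.001]]
contact_force: [-1.4, 0.3, 0.3]
width: 16.5
```

send_rows(targets=[[0,0,-0.03,0,0,0,-1],[0,0,0,0,0,0,-1],[0,0,0,0,0,0,-0.4],[0,0,0,0,0,0,0],[0,0,0,0,0,0,0.2]])

```text
time: 19.65
ee_pos: [524.0, -258.0, 59.3]
tcp_rot: [[0.362, 0.003, 0.932], [-0.932, -0.002, 0.362], [0.003, -1.0, 0.002]]
contact_force: [0.4, 0.2, 0.1]
width: 50.8
```

send_rows(targets=[[0,0,0,0,0,0,0.2],[0,0,0,0,0,0,0.2],[0,0,0.3,0,0,0,0.2],[0,0,0.6,0,0,0,0.2],[0,0,0.8,0,0,0,0.2]])

```text
time: 20.15
ee_pos: [522.4, -257.1, 109.7]
tcp_rot: [[0.362, -0.002, 0.932], [-0.932, 0.001, 0.362], [-0.001, -1.0, -0.002]]
contact_force: [-0.6, -0.6, 0.2]
width: 51.1
```

send_rows(targets=[[-0.3,0,0.8,0,0,0,0.2],[-0.5,0,0.8,0,0,0,0.2],[-0.5,0,0.5,0,0,0,0.2],[0,0,0,0,0,0,0.2],[0,0,0,0,0,0,0.2]])

```text
time: 20.65
ee_pos: [483.9, -257.2, 180.9]
tcp_rot: [[0.363, 0.004, 0.932], [-0.932, -0.002, 0.363], [0.004, -1.0, 0.003]]
contact_force: [0.5, 0.8, 0.3]
width: 51.5
```

```bash
python3 - <<'E'
from h import *
i=snap('wrist','w7.png');j=snap('top','t7.png')
a=cv2.imread('pics/w7.png')[40:300,100:420];b=cv2.imread('pics/t7.png')[90:260,90:400]
a=cv2.resize(a,(480,390));b=cv2.resize(b,(310,170))
c=np.zeros((570,480,3),'uint8');c[:390]=a;c[400:570,:310]=b;cv2.imwrite('pics/m7.png',c)
for z,p in [('flange56',(520.7,-259,56)),('knob88',(520.7,-259,88))]: print(z,(proj(i,p)-[100,40])*1.5)
print(proj(i,(520.7,-259,56+3)))
E
```

```text
flange56 [261.327 174.275]
knob88 [264.478 181.687]
[274.394 156.598]
```

View pics/m7.png

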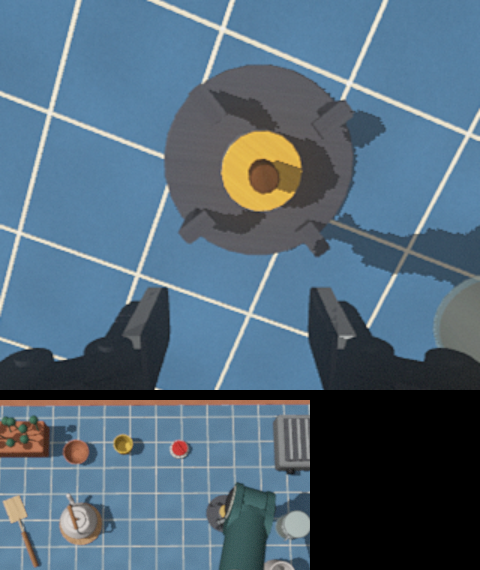

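The cap sits centred and level, flange at (261,171) against (261,174) predicted, covering the burner ring. The pot stands on the mat and the bystanders are where they were. Handing in.

```bash
python3 - <<'E'
from station import ctrl
print(ctrl.close_job())
E
```

```text
the job is handed in; nothing more can be done
None
```

The teapot is on the cork mat and the brass cap is in the burner's mouth. I handed the job in at about 21 s of the 67 s allowed; no verdict was reported.

- **Teapot:** I lifted it by the bar, carried it level, lowered it until it touched and let go. In the wrist view its axis measured about 7 mm from the mat centre (limit 26 mm), and it looked upright.
- **Cap:** I gripped it by the knob and lowered it in gently. Contact came at a TCP height of 59.2 mm, against 59.3 mm expected for fully home. The last picture shows it level and covering the burner ring, about 2 mm from where I predicted it.
- **Bystanders:** The spatula, bowl, cup, timer and canister look unmoved in the last top view, judged by eye only. The jug was mostly out of that crop and I did not check it separately; the arm crossed about 200 mm above it.

**Disagreements:**
- The fixed cameras disagreed with each other and with the wrist camera by up to about 10 mm, so I acted on the wrist camera.
- The grip reading was about 2 mm under the true width on both the bar and the knob.
- As the pot was set down the tool drifted about 4 mm and tilted about 0.01 rad before release.

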